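Push a component board under the test bridge

TASK

With the fingers only, push the wooden carrier with the component board along the bench and in under the low test bridge, nose first (the end that bears the board, not the bare tail), until it is fully home against the stop. Keep the carrier flat on the bench - do not tip, lift or carry it - and do not touch the components on it or disturb the other things on the bench; then leave it lying there and move clear.

Things in the scene. Friction and masses are not known exactly. Their poses are not given: they have to be found in the camera images.
- carrier: loose plywood carrier lying flat on the bench, 130 (own x) x 90 (own y) x 16 mm thick, with all it carries 0.2 to 0.4 kg, centre of mass about 6 mm ahead of the middle (own +x). Origin: centre of its underside. Own +x points to its nose, which goes under the bridge first. The last 44 mm at the tail (own -x) is bare wood. Slides on the bench with ordinary friction, a push of 1 to 5 N
- board: black component board with small capacitors lying on it, fixed on top of the carrier: 82 (x) x 78 (y) mm, towards the nose (from 21 mm behind the carrier's middle to 61 mm ahead of it). Origin: centre of the board's underside, 20 mm ahead of the carrier's middle and 16 mm up. The highest component stands 31 mm above the bench. Not to be touched
- nose (a point): middle of the carrier's nose edge, at the bench: 65 mm ahead of its origin
- tail (a point): middle of the carrier's tail edge, at the bench: 65 mm behind its origin
- bridge: low aluminium test bridge fixed to the bench: a 76 (x) x 124 (y) x 6 mm top plate (underside 35 mm above the bench, topped with rows of brass probes up to 57 mm high) on two side cheeks 12 mm wide; the channel between the cheeks is 100 mm wide. Origin: on the bench under the middle of the plate. Own +x is the way in: the mouth is at own x = -38 mm. Outside the mouth two flared guides 14 mm high, 28 mm long, widen the channel by about 11 mm each side
- mouth (a point): middle of the bridge's mouth, on the bench (bridge's own x = -38 mm)
- stop (a point): middle of the inner face of the dark steel stop bar, 24 mm high, that closes the far end of the channel (bridge's own x = +38 mm), at the bench. When the carrier is home its nose lies here and 54 mm of its tail still stands out of the mouth
- transformer: bystander: small transformer, steel core and copper-coloured coil on a 50 x 90 mm foot plate, 47 mm high, standing beyond the stop. Origin: centre of underside
- tube: bystander: upright radio tube, glass on a black base, 32 mm diameter, 64 mm high. Origin: centre of underside
- pliers: bystander: long-nose pliers with orange handles lying flat, 150 x 52 x 12 mm, jaws to own +x, on the robot's side of the bridge. Origin: near the pivot, on the bench
- jar: bystander: small amber glass jar with a white cap, 40 mm diameter, 50 mm high. Origin: centre of underside
Things that resemble listed ones, but are neither listed nor needed, are in the scene too. Several things look just like the bridge: the one meant starts farthest from the robot's base. There is more than one size of the carrier; the one meant has the size given above.

How it is judged:
At the end, for the whole second after the job is handed in: the carrier lies flat and at rest under the bridge, nose first, its nose edge within 4 mm of the stop, within 9 mm of the middle of the channel, straight to 0.09 rad (x of nose in the frame of stop between -0.004 and 0.003 m and y of nose in the frame of stop between -0.009 and 0.009 m and x of tail in the frame of bridge below -0.08 m and angle between the x axis of carrier and the x axis of bridge, either way round below 0.09 rad and angle between carrier's own z axis and vertical below 0.03 rad and height (world z) of carrier below 0.003 m and linear speed of carrier below 0.01 m/s and angular speed of carrier below 0.05 rad/s); the robot touches nothing.
It fails at once if the carrier is pushed with the arm or the gripper's body instead of the fingers (contact force between the arm and carrier above 2 N).
It fails at once if the carrier is lifted (more than 10 mm off the bench) (height (world z) of carrier above 0.01 m).
It fails at once if the carrier is tipped (more than 0.12 rad) (angle between carrier's own z axis and vertical above 0.12 rad).
It fails at once if the component board is touched by the robot (contact force between any of the fingers, the arm and board above 0.5 N).
It fails at once if a bystander (transformer, tube, pliers, jar) is disturbed (moved more than 15 mm) (distance of any of transformer, tube, pliers, jar from where it was at the start of the episode above 0.015 m).
It also fails if it takes over 67 s, if anything falls off the work surface, if the arm or the gripper's body presses on something with over 40 N, if the wrist force passes 120 N, or if a joint passes its speed limit or range.

ROBOT

A 6-joint arm with a two-finger parallel gripper is mounted at the origin on the work surface. World frame = base frame: x ahead of the robot, y to its left, z up, the work surface at z = 0. Lengths are in m, angles in rad, forces in N, time in s.
With the tool pointing down it reaches from about 0.3 to 0.775 m from the base axis. Payload 14.6 kg.
Tool frame: the origin (TCP) lies at the very end of the fingers, on their centre line; the grasp point (between the pads) lies 19 mm behind it; z points along the fingers, y is the line along which they close (so a half turn about z gives the same grasp; the last joint's range is limited). The gripper opens to 94 mm and grips with 3 to 60 N. Pads are 16 mm wide; open, the fingers measure 119 mm over their backs; the gripper's body (75 mm by 177 mm) begins 78 mm behind the grasp point.
Start: joints at [-1.271, 0.3, 1.521, -0, 1.321, -0.067], TCP at [0.197, -0.513, 0.172] pointing down, gripper open.
Joint ranges: [-3.03, 3.03], [-0.79, 2.21], [0.23, 2.52], [-1.04, 4.18], [0, 3.07], [-2.55, 2.55]. Speed limits (rad/s): [2.22, 2.22, 2.57, 3.14, 3.14, 3.14].

INTERFACE

Orientations are given as [roll, pitch, yaw] about the fixed x, y, z axes, in that order (R = Rz(yaw) Ry(pitch) Rx(roll)).
In Python, from station import telemetry, cams, hand_in, nets gives the robot as it stands.
- The arm moves only by the tool move_arm, never from a script. Its argument "increments" is a list of rows, each a list of 4 numbers: the shift along the tool's x, y, z in m, then the turn about the tool's z in rad. In form: [[tx, ty, tz, roll], ...]. A call has 1 to 20 rows; each row shifts and turns the commanded pose from where the row before left it, along the tool's axes as they then stand; what a row does not reach is not made up. A row lasts 1/8 s, in which the tool goes at most 62.5 mm and 10.7 degrees, less where a joint would pass 70% of its speed; a pose out of reach is approached as far as the arm can. A call is refused whole if a number of a shift passes 0.0625 or a number of a turn 0.188, either way. A call with a gripper value outside its range is refused whole. "grip" is the opening, from 0 (shut) to 1 (fully open), set as the call begins (left out, the last holds). The fingers move at their own pace and stop on an object; "force" is the grip in N (left out, the last holds). Time passes only in rows, so rows that do not move let the fingers close. It gives the time, the measured TCP pose, the force, the opening and the grip force at its end, in the units of the state.
- telemetry.get_obs(): the state, without advancing time (a new reading comes with each control period).
- cams.camera(name): name is "scene" or "top" or "wrist"; returns the picture (480x640x3 uint8, blue, green, red); there is no depth.
- cams.camera_model(name): a dict with "intrinsics" (3x3 intrinsics, pixels), "xyz" and "attitude" of the camera in the world; the wrist camera has in their place "T_tool_cam" (4x4, takes a point from camera to tool coordinates, whose origin is the TCP and whose axes are the flange's). Camera axes: x right, y up, looking along -z (the intrinsics and any distortion apply to the point x, -y, -z); pixel columns grow to the right and rows downward; lengths in m; the calibration is good to about 2 mm. A picture is of the moment at which its call begins: read the wrist's pose just before it. camera_model takes no time and is no camera call.
- hand_in(): hands the job in; it is judged then, once.
Trained networks look in the newest picture that a camera, given by its name, has taken for a name from the list of things; names that differ only in an ending like _2 or _b are one class to them, and where a whole thing is asked for, a point or a joint stands for the part that bears it (a point fixed in the world has none). Each returns a list of dicts, best first, with "conf" (0 to 1); they miss things now and then, are a little off and sometimes report something else, mostly with a low value. They report only what shows in the picture. A call takes as long as a camera call. They do not tell look-alikes from the thing itself.
- nets.search_frame(camera, query): "extent" ([left, top, right, bottom] in pixels, round what is visible of it).
- nets.mark_of(camera, query): "centre" ([column, row] in pixels: a listed point, or the origin of a listed thing).
The state is a dict: "time_s": time; "qpos": joint angles; "joint_vel": joint speeds; "tau": joint torques, N m; "ee_pos": TCP position; "eef_rot": TCP orientation; "force": force on the tool from outside, world axes, zero at the start; "moment": the same for the moment, N m; "grip_width": finger opening in m; "grip_force": force on a finger pad.
Only numpy, scipy, OpenCV 4.12 (cv2) and the standard library are available. Lean on these libraries where they do the work, as an engineer would, in place of code of your own. Each camera call takes 0.05 s, during which the arm holds its last target. There are 200 camera calls.

## Working session

There is one attempt and no reset: what is moved stays moved. The work goes in short steps, Python scripts to look and compute and a tool call to move; the robot and the scene stay as the last step left them, time stands still between calls to the robot, and variables do not carry over. Pictures are saved under pics/ and viewed, at most 13 in all, crops included, and the job is handed in when it is done.

Besides the shell and the picture viewer there is one more tool, called as a command line: name --pt "numbers of a row" for each row, then --argument value for the rest. move_arm: Moves the arm, as the interface text tells. Its arguments: {"type":"object","properties":{"increments":{"type":"array"},"grip":{"type":"number"},"force":{"type":"number"}},"required":["increments"]}

```bash
mkdir -p pics; cat > h.py <<'E'
import numpy as np, cv2
from scipy.spatial.transform import Rotation as R
from station import telemetry, cams, nets
def model(n):
    m=cams.camera_model(n); return m
def ray(n,px,obs=None):
    m=model(n);K=np.array(m["intrinsics"])
    d=m.get("distortion")
    p=cv2.undistortPoints(np.array([[px]],float),K,np.array(d,float) if d is not None else None)[0,0]
    v=np.array([p[0],-p[1],-1])
    if "xyz" in m:
        A=np.array(m["attitude"]); Rm=A if A.shape==(3,3) else R.from_euler('xyz',A).as_matrix(); return np.array(m["xyz"]),Rm@v
    T=np.array(m["T_tool_cam"]); Rt=R.from_euler('xyz',obs["eef_rot"]).as_matrix()
    return np.array(obs["ee_pos"])+Rt@T[:3,3], Rt@T[:3,:3]@v
def at(n,px,z=0,obs=None):
    o,d=ray(n,px,obs); return o+d*(z-o[2])/d[2]
E
python3 - <<'E'
from h import *
for n in("top","scene"):
    im=cams.camera(n);cv2.imwrite(f"pics/{n}.png",im);print(model(n))
    for q in("carrier","bridge","nose","tail","mouth","stop","transformer","tube","pliers","jar"):
        for r in nets.mark_of(n,q)[:4]:print(n,q,round(r["conf"],2),np.round(r["centre"],0),np.round(at(n,r["centre"]),3)[:2])
print(model("wrist"));print(telemetry.get_obs())
E
```

```text
{'intrinsics': array([[459.07973013,   0.        , 321.73900558],
       [  0.        , 459.07973013, 238.68165718],
       [  0.        ,   0.        ,   1.        ]]), 'xyz': array([ 0.42996619, -0.01192415,  0.92524552]), 'attitude': array([ 0.14160491,  0.01665026, -1.58617216])}
top carrier 0.75 [490. 287.] [ 0.459 -0.332]
top carrier 0.74 [416. 229.] [ 0.579 -0.191]
top bridge 0.82 [400. 324.] [ 0.389 -0.151]
top bridge 0.77 [312. 241.] [0.558 0.021]
top nose 0.94 [477. 310.] [ 0.414 -0.305]
top tail 0.91 [503. 262.] [ 0.509 -0.362]
top tail 0.79 [446. 230.] [ 0.575 -0.251]
top stop 0.92 [376. 325.] [ 0.388 -0.103]
top stop 0.87 [293. 244.] [0.552 0.061]
top transformer 0.84 [244. 231.] [0.581 0.161]
top transformer 0.58 [295. 240.] [0.559 0.057]
top tube 0.85 [278. 188.] [0.671 0.091]
top pliers 0.85 [288. 318.] [0.404 0.071]
top jar 0.6 [328. 177.] [ 0.691 -0.013]
{'intrinsics': array([[462.61038929,   0.        , 319.61473966],
       [  0.        , 462.61038929, 229.07614601],
       [  0.        ,   0.        ,   1.        ]]), 'xyz': array([1.01526881, 0.37305057, 0.62543
[... 1297 characters left out ...]
]])}
{'time_s': 1.1, 'qpos': array([-1.27058228e+00,  2.99912899e-01,  1.52102820e+00,  5.98124013e-06,
        1.32071245e+00, -6.65775253e-02]), 'joint_vel': array([-8.60269102e-05,  1.37735114e-03,  8.71131989e-05, -5.82944029e-04,
       -2.88297738e-05, -9.62720814e-05]), 'tau': array([ 2.12477753e-04, -5.31665361e+01, -3.52913904e+01,  7.09252479e-02,
        2.14032282e-02, -2.71524243e-06]), 'ee_pos': array([ 0.19724466, -0.51338553,  0.17182656]), 'eef_rot': array([-3.14153227e+00, -9.83383777e-06,  3.66790094e-01]), 'force': array([-0.02650999, -0.58357156, -0.42784675]), 'moment': array([ 0.00670893,  0.01791021, -0.00763859]), 'grip_force': 0.0, 'grip_width': 0.09412966897182747}
```

View pics/top.png

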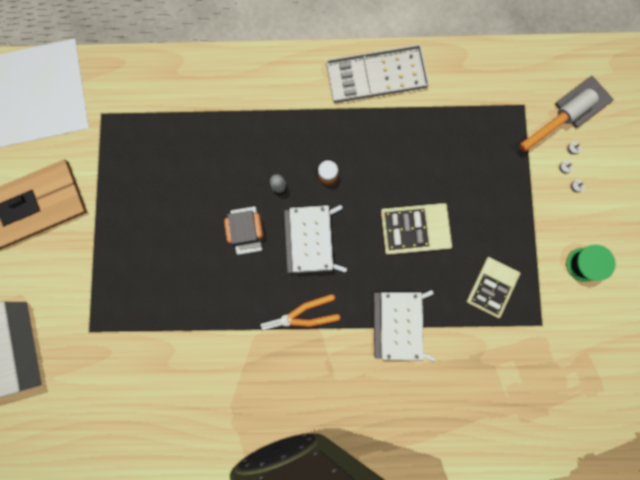

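View pics/scene.png

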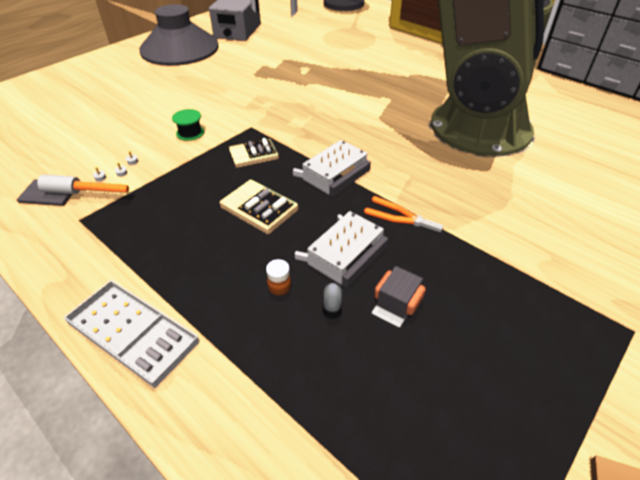

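The top view shows the right carrier (130 mm) at about (416,229), nose to the left. The target bridge is the farther one, at about (312,241), with its mouth to the right. The smaller carrier at (493,287) and the nearer bridge at (400,325) are decoys. The scene view agrees. I'll move above them for a close look.

move_arm --pt "0 0 -0.01 -0.172" --pt "0 0 -0.01 -0.172" --pt "0 0 -0.01 -0.172" --pt "0 0 -0.01 -0.172" --pt "0 0 -0.01 -0.172" --pt "0 0 -0.01 -0.172" --pt "0 0 -0.01 -0.172" --pt "0.032 0.031 0 0" --pt "0.032 0.031 0 0" --pt "0.032 0.031 0 0" --pt "0.032 0.031 0 0" --pt "0.032 0.031 0 0" --pt "0.032 0.031 0 0" --pt "0.032 0.031 0 0" --pt "0.032 0.031 0 0" --pt "0.032 0.031 0 0" --pt "0.032 0.031 0 0" --pt "0.032 0.031 0 0" --pt "0.032 0.031 0 0" --pt "0 0 0 0" --grip 0.5

```text
time_s: 3.6
ee_pos: [0.5703, -0.1274, 0.2412]
eef_rot: [-3.141, -0.0, 1.574]
force: [0.6, -0.6, 0.2]
grip_width: 0.0468
grip_force: 0.0
```

```bash
cat > look.py <<'E'
from h import *
import sys
o=telemetry.get_obs();im=cams.camera("wrist");cv2.imwrite(f"pics/{sys.argv[1]}.png",im)
print(o["time_s"],o["ee_pos"],o["eef_rot"],o["grip_width"])
for q in("carrier","nose","tail","bridge","mouth","stop"):
    for r in nets.mark_of("wrist",q)[:3]:print(q,round(r["conf"],2),np.round(r["centre"],0),np.round(at("wrist",r["centre"],0,o),4)[:2])
E
python3 look.py w1
```

```text
3.6 [ 0.57034937 -0.12739583  0.24120595] [-3.14087084e+00 -4.31085393e-04  1.57376615e+00] 0.046763329060089925
carrier 0.64 [328. 295.] [ 0.5833 -0.2565]
carrier 0.6 [326. 248.] [ 0.5792 -0.1911]
carrier 0.54 [323. 197.] [ 0.5757 -0.1238]
nose 0.95 [323. 198.] [ 0.5748 -0.1255]
nose 0.61 [207. 332.] [ 0.4149 -0.3132]
tail 0.8 [326. 291.] [ 0.5795 -0.2511]
tail 0.61 [271. 361.] [ 0.5021 -0.3589]
bridge 0.9 [309.  70.] [0.5583 0.0213]
bridge 0.75 [173. 214.] [ 0.3862 -0.1462]
stop 0.79 [170. 187.] [ 0.3862 -0.1124]
stop 0.74 [305.  32.] [0.5544 0.0601]
```

View pics/w1.png

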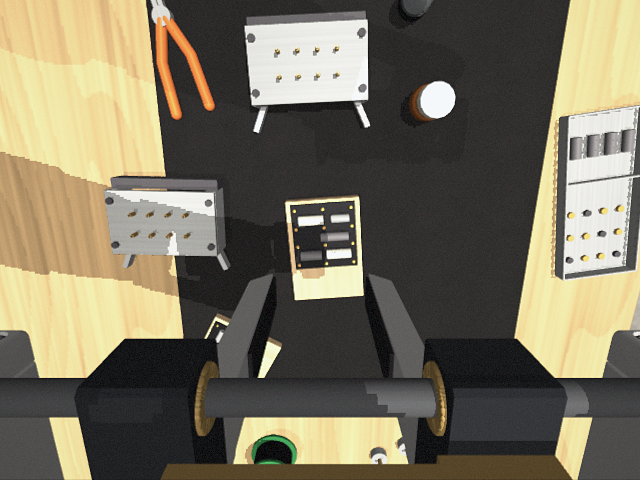

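The wrist view shows the carrier top corners at about (285,200), (359,196), (363,296) and (294,300). The bridge plate corners are at about (245,24), (367,13), (369,103) and (252,108). The mouth faces the carrier, so I'll compute both poses.

```bash
python3 - <<'E'
from h import *
o=telemetry.get_obs()
def f(z,ps): 
    P=np.array([at("wrist",p,z,o)[:2] for p in ps]);print(P.round(4).tolist());
    d=P[0]+P[1]-P[2]-P[3]; e=P[1]-P[0]
    print("centre",P.mean(0).round(4),"len",np.linalg.norm(d)/2,"wid",np.linalg.norm(e),"yaw",np.arctan2(d[1],d[0]),"yaw by width",np.arctan2(e[1],e[0])+np.pi/2)
f(.016,[(285,200),(359,196),(363,296),(294,300)])
f(.041,[(245,24),(367,13),(369,103),(252,108)])
# refine corners from image: print plate & wood masks' minAreaRect-like poly
im=cv2.imread("pics/w1.png");g=cv2.cvtColor(im,cv2.COLOR_BGR2GRAY)
for nm,ps in(("c",[(285,200),(359,196),(363,296),(294,300)]),("b",[(245,24),(367,13),(369,103),(252,108)])):
    print(nm,cv2.cornerSubPix(g,np.array(ps,np.float32).reshape(-1,1,2),(5,5),(-1,-1),(3,30,.01)).reshape(-1,2).round(1).tolist())
E
```

```text
[[0.528, -0.128], [0.6172, -0.1232], [0.6261, -0.2543], [0.5361, -0.2599]]
centre [ 0.5768 -0.1914] len 0.1317586150039677 wid 0.08933573568111318 yaw 1.6353294011282953 yaw by width 1.6238872571188643
[[0.4951, 0.0551], [0.6174, 0.0648], [0.6223, -0.0198], [0.498, -0.0247]]
centre [0.5582 0.0188] len 0.08221261551625152 wid 0.12266443410274892 yaw 1.6186442558395526 yaw by width 1.6500247936021994
c [[285.3999938964844, 201.6999969482422], [358.0, 196.1999969482422], [363.3999938964844, 295.1000061035156], [294.3999938964844, 299.70001220703125]]
b [[244.10000610351562, 25.5], [367.0, 13.0], [367.6000061035156, 99.30000305175781], [251.3000030517578, 104.9000015258789]]
```

```bash
python3 - <<'E'
import cv2
im=cv2.imread("pics/w1.png")
cv2.imwrite("pics/c1.png",cv2.resize(im[0:310,230:390],None,fx=1.9*2.0/2,fy=1.9,interpolation=cv2.INTER_CUBIC))
E
```

```text
(no output)
```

View pics/c1.png

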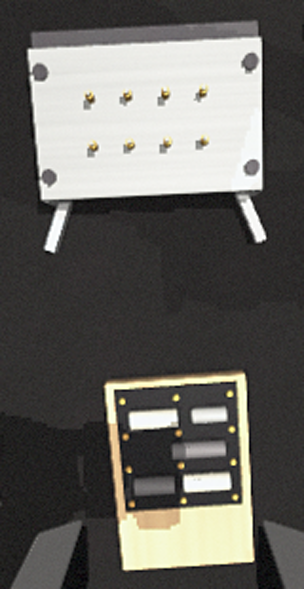

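```bash
cat > fit.py <<'E'
from h import *
from scipy.optimize import least_squares
def fit(o,z,L,W,ps,g):
    P=np.array([at("wrist",p,z,o)[:2] for p in ps])
    c=np.array([[L,W],[L,-W],[-L,-W],[-L,W]])/2  # nose-left, nose-right, tail-right, tail-left
    f=lambda v:((c@np.array([[np.cos(v[2]),np.sin(v[2])],[-np.sin(v[2]),np.cos(v[2])]])+v[:2])-P).ravel()
    r=least_squares(f,g);print(r.x.round(4),"res mm",(r.fun*1e3).round(1));return r.x
E
python3 - <<'E'
from fit import *
o=telemetry.get_obs()
c=fit(o,.016,.13,.09,[(285.4,201),(358.5,196.2),(363.4,295.1),(294.4,299.7)],[.57,-.19,1.6])
b=fit(o,.041,.076,.124,[(245.5,26),(368,20),(368,99.3),(252,105)],[.56,.02,1.6])
d=c[:2]-b[:2];u=np.array([np.cos(b[2]),np.sin(b[2])]);n=np.array([-u[1],u[0]])
print("carrier in bridge",d@u,d@n,c[2]-b[2])
E
```

```text
[ 0.5771 -0.1913  1.6399] res mm [-0.8 -0.4  0.9  0.1 -0.1  0.   0.   0.2]
[0.5583 0.0185 1.6124] res mm [-0.7  0.7  0.1  0.5  0.7 -0.8 -0.2 -0.4]
carrier in bridge -0.21041585113294622 -0.009979432782075404 0.02752534579476129
```

The carrier lies 10 mm right of the bridge axis with its heading 0.028 rad left of it. I'll put the fingers behind the tail, angled slightly left (yaw about 1.70).

move_arm --pt "-0.041 0.0035 0 0" --pt "-0.041 0.0035 0 0" --pt "-0.041 0.0035 0 0" --pt "-0.041 0.0035 0 0" --pt "0 0 0 -0.128" --pt "0 0 0.04 0" --pt "0 0 0.04 0" --pt "0 0 0.04 0" --pt "0 0 0.04 0" --pt "0 0 0.04 0" --pt "0 0 0.02 0" --pt "0 0 0.013 0" --pt "0 0 0 0" --pt "0 0 0 0"

```text
time_s: 5.7
ee_pos: [0.5839, -0.2938, 0.0103]
eef_rot: [3.14, 0.001, 1.699]
force: [-0.6, -0.4, 0.3]
grip_width: 0.047
grip_force: 0.0
```

move_arm --pt "0.006 0 0 0" --pt "0.006 0 0 0" --pt "0.006 0 0 0" --pt "0.006 0 0 0" --pt "0.005 0 0 0" --pt "0.005 0 0 0" --pt "0.005 0 0 0" --pt "0.005 0 0 0" --pt "0.005 0 0 0" --pt "0.005 0 0 0" --pt "0.005 0 0 0" --pt "0.005 0 0 0" --pt "0.005 0 0 0" --pt "0.005 0 0 0" --pt "0.005 0 0 0" --pt "0.005 0 0 0" --pt "0.005 0 0 0" --pt "0.005 0 0 0" --pt "0 0 0 0"

```text
time_s: 8.07
ee_pos: [0.5713, -0.1998, 0.0089]
eef_rot: [-3.142, -0.0, 1.699]
force: [0.7, -0.8, -0.4]
grip_width: 0.0471
grip_force: 0.0
```

```bash
python3 look.py w2; python3 -c "
from h import *
cams.camera('top')
for q in('carrier','nose','tail','bridge'):
    for r in nets.mark_of('top',q)[:3]:print(q,round(r['conf'],2),np.round(r['centre'],0),np.round(at('top',r['centre']),3)[:2])
"
```

```text
8.075 [ 0.57125022 -0.19982115  0.00886521] [-3.14157216e+00 -3.47098909e-05  1.69917415e+00] 0.047095149314561484
carrier 0.96 [330. 249.] [ 0.5775 -0.1899]
nose 0.7 [341. 139.] [ 0.5746 -0.1225]
bridge 0.95 [ 16. 142.] [ 0.3869 -0.1484]
stop 0.8 [11. 72.] [ 0.3878 -0.1106]
carrier 0.76 [415. 228.] [ 0.58  -0.188]
nose 0.82 [384. 234.] [ 0.569 -0.125]
tail 0.49 [501. 266.] [ 0.5   -0.357]
tail 0.18 [382. 234.] [ 0.569 -0.12 ]
bridge 0.69 [310. 242.] [0.557 0.025]
```

View pics/w2.png

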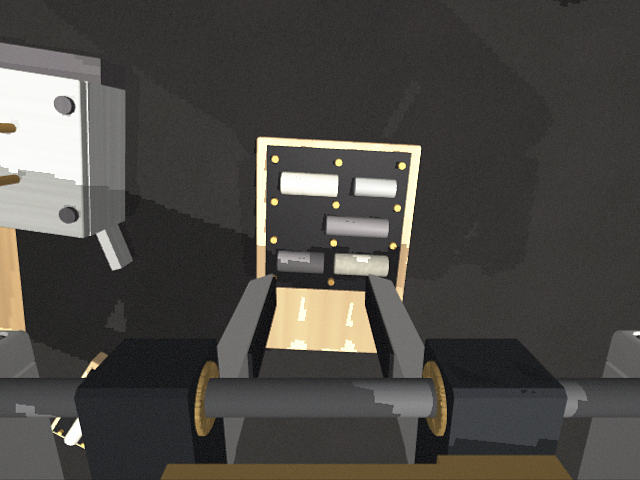

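The wrist picture suggests the fingers are over the tail and the carrier hasn't moved, which doesn't fit a TCP height of 9 mm. I'll check from the scene camera.

```bash
python3 -c "
from h import *
im=cams.camera('scene')
cv2.imwrite('pics/s2.png',cv2.resize(im[100:280,180:420],None,fx=3.2,fy=3.2,interpolation=cv2.INTER_CUBIC))
o=telemetry.get_obs();print(o)"
```

```text
{'time_s': 8.725, 'qpos': array([-3.97569196e-01,  5.94074085e-01,  1.50162857e+00,  1.21873759e-05,
        1.04594452e+00, -5.25549490e-01]), 'joint_vel': array([ 0.00108706,  0.00080889, -0.00099295, -0.00126965,  0.00234423,
       -0.00027544]), 'tau': array([-1.42872831e-02, -6.43839598e+01, -3.05327368e+01,  4.84578114e-02,
        5.17005322e-02, -1.70079688e-04]), 'ee_pos': array([ 0.57123166, -0.20017821,  0.00883538]), 'eef_rot': array([-3.14155078e+00, -3.64753068e-05,  1.69877051e+00]), 'force': array([ 0.58886093, -0.47595457, -0.30541327]), 'moment': array([-0.008019  , -0.11595675,  0.00359382]), 'grip_force': 0.0, 'grip_width': 0.04680492872210533}
```

View pics/s2.png

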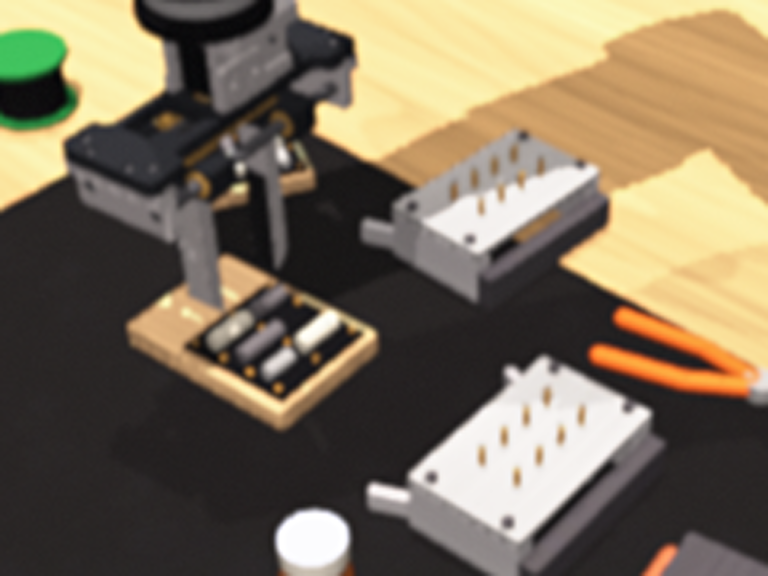

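```bash
python3 -c "
from h import *
o=telemetry.get_obs()
for z in(.009,.016,.025,.035):print(z,at('scene',(244,194),z).round(4),at('scene',(264,182),z).round(4))
for px in [(390,280),(258,282),(268,278),(375,278)]:
  print(px,[at('wrist',px,z,o).round(4)[:2].tolist() for z in(.009,.025,.035)])
im=cams.camera('wrist')
cv2.imwrite('pics/w3.png',cv2.resize(im[240:370,210:430],None,fx=3.6,fy=3.6,interpolation=cv2.INTER_CUBIC))
"
```

```text
0.009 [ 0.5757 -0.2348  0.009 ] [ 0.521  -0.2328  0.009 ]
0.016 [ 0.5806 -0.2279  0.016 ] [ 0.5267 -0.2259  0.016 ]
0.025 [ 0.5871 -0.219   0.025 ] [ 0.5339 -0.2171  0.025 ]
0.035 [ 0.5942 -0.2092  0.035 ] [ 0.5419 -0.2072  0.035 ]
(390, 280) [[0.6166, -0.203], [0.6125, -0.1969], [0.6099, -0.193]]
(258, 282) [[0.5352, -0.2148], [0.5372, -0.2078], [0.5385, -0.2034]]
(268, 278) [[0.5411, -0.2113], [0.5427, -0.2046], [0.5437, -0.2004]]
(375, 278) [[0.6071, -0.2029], [0.6037, -0.1968], [0.6016, -0.1929]]
```

View pics/w3.png

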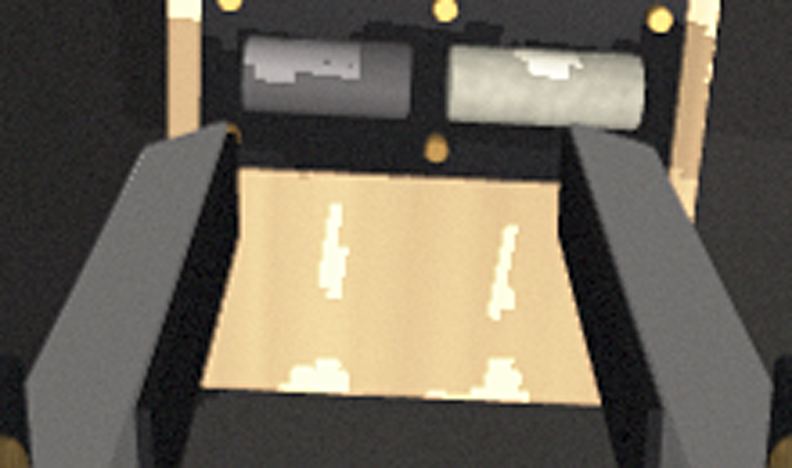

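Both views triangulate the fingertips at about 35–40 mm height, so the real fingertips end about 30 mm short of the reported TCP. The fingers just passed above the bare tail and nothing was moved. I'll back off behind the tail and feel for the bench.

move_arm --pt "-0.02 0 0 0" --pt "-0.02 0 0 0" --pt "-0.02 0 0 0" --pt "-0.02 0 0 0" --pt "-0.015 0 0 0" --pt "0 0 0 0" --pt "0 0 0.007 0" --pt "0 0 0.007 0" --pt "0 0 0.003 0" --pt "0 0 0 0" --pt "0 0 0 0"

```text
time_s: 10.15
ee_pos: [0.5835, -0.2944, -0.0079]
eef_rot: [3.141, 0.0, 1.699]
force: [0.3, 0.9, 1.6]
grip_width: 0.0471
grip_force: 0.0
```

move_arm --pt "0 0 0.002 0" --pt "0 0 0.002 0" --pt "0 0 0 0" --pt "0 0 0 0"

```text
time_s: 10.65
ee_pos: [0.5834, -0.2944, -0.0121]
eef_rot: [3.142, 0.0, 1.699]
force: [0.3, -0.5, 0.1]
grip_width: 0.047
grip_force: 0.0
```

move_arm --pt "0 0 0.002 0" --pt "0 0 0.002 0" --pt "0 0 0 0" --pt "0 0 0 0"

```text
time_s: 11.15
ee_pos: [0.5834, -0.2944, -0.0161]
eef_rot: [3.142, -0.0, 1.699]
force: [0.9, 0.5, -0.3]
grip_width: 0.0474
grip_force: 0.0
```

move_arm --pt "0 0 0.002 0" --pt "0 0 0.002 0" --pt "0 0 0 0" --pt "0 0 0 0"

```text
time_s: 11.65
ee_pos: [0.5834, -0.2944, -0.0201]
eef_rot: [3.142, 0.0, 1.699]
force: [0.9, -0.4, 0.4]
grip_width: 0.0471
grip_force: 0.0
```

move_arm --pt "0 0 0.002 0" --pt "0 0 0.001 0" --pt "0 0 0 0" --pt "0 0 0 0"

```text
time_s: 12.15
ee_pos: [0.5834, -0.2944, -0.0231]
eef_rot: [3.142, 0.0, 1.699]
force: [-0.5, 0.9, -0.8]
grip_width: 0.0472
grip_force: 0.0
```

move_arm --pt "0 0 0.002 0" --pt "0 0 0.001 0" --pt "0 0 0 0" --pt "0 0 0 0"

```text
time_s: 12.65
ee_pos: [0.5834, -0.2944, -0.0261]
eef_rot: [3.142, 0.0, 1.699]
force: [0.0, -0.3, 0.2]
grip_width: 0.0473
grip_force: 0.0
```

move_arm --pt "0 0 0.002 0" --pt "0 0 0 0" --pt "0 0 0 0"

```text
time_s: 13.02
ee_pos: [0.5834, -0.2944, -0.0282]
eef_rot: [-3.142, -0.0, 1.699]
force: [0.8, -0.4, 0.3]
grip_width: 0.0471
grip_force: 0.0
```

move_arm --pt "0 0 0.002 0" --pt "0 0 0 0" --pt "0 0 0 0"

```text
time_s: 13.4
ee_pos: [0.5834, -0.2944, -0.0302]
eef_rot: [-3.142, -0.0, 1.699]
force: [0.3, 0.4, -0.2]
grip_width: 0.0469
grip_force: 0.0
```

```bash
python3 -c "
from h import *
im=cams.camera('scene');w=cams.camera('wrist')
a=cv2.resize(im[120:220,200:300],None,fx=4,fy=4,interpolation=cv2.INTER_CUBIC)
b=cv2.resize(w[200:400,220:420],None,fx=2,fy=2,interpolation=cv2.INTER_CUBIC)
cv2.imwrite('pics/s4.png',np.hstack([a,b]))
print(telemetry.get_obs()['force'],telemetry.get_obs()['ee_pos'])"
```

```text
[-0.25636539  1.52544056  0.35151462] [ 0.5833863  -0.2944238  -0.03011573]
```

View pics/s4.png

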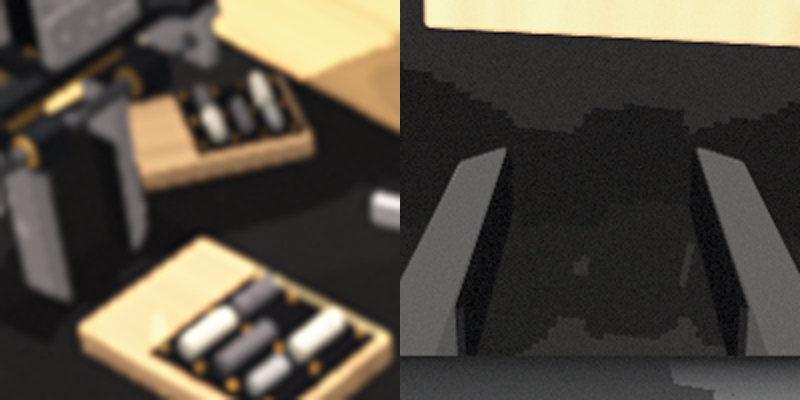

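The fingers now stand behind the tail, well clear of it. I'll compute the tip height from the scene pixels: near tip about (216,194), far tip about (234,181).

```bash
python3 -c "
from h import *
for z in(0,.005,.01,.015,.02):print(z,at('scene',(216.5,194.5),z).round(4)[:2],at('scene',(233.5,182),z).round(4)[:2])
"
```

```text
0 [ 0.6086 -0.2855] [ 0.5576 -0.2909]
0.005 [ 0.6119 -0.2803] [ 0.5612 -0.2856]
0.01 [ 0.6151 -0.275 ] [ 0.5649 -0.2803]
0.015 [ 0.6184 -0.2697] [ 0.5685 -0.275 ]
0.02 [ 0.6216 -0.2645] [ 0.5722 -0.2697]
```

move_arm --pt "0 0 0.002 0" --pt "0 0 0 0" --pt "0 0 0 0"

```text
time_s: 13.88
ee_pos: [0.5834, -0.2944, -0.0322]
eef_rot: [-3.142, -0.0, 1.699]
force: [0.1, -0.6, 0.5]
grip_width: 0.047
grip_force: 0.0
```

move_arm --pt "0 0 0.002 0" --pt "0 0 0 0" --pt "0 0 0 0"

```text
time_s: 14.25
ee_pos: [0.5835, -0.2945, -0.0333]
eef_rot: [3.141, 0.0, 1.699]
force: [-2.9, 1.4, 8.6]
grip_width: 0.0471
grip_force: 4.2
```

Contact with the bench came at TCP z of -0.033, so the tips are 33 mm above the TCP. I'll raise them to about 7 mm tip height and push.

move_arm --pt "0 0 -0.008 0" --pt "0.006 0 0 0" --pt "0.006 0 0 0" --pt "0.005 0 0 0" --pt "0.004 0 0 0" --pt "0.004 0 0 0" --pt "0.004 0 0 0" --pt "0.005 0 0 0" --pt "0.005 0 0 0" --pt "0.005 0 0 0" --pt "0.005 0 0 0" --pt "0.005 0 0 0" --pt "0.005 0 0 0" --pt "0.005 0 0 0" --pt "0.005 0 0 0" --pt "0.005 0 0 0" --pt "0.005 0 0 0" --pt "0 0 0 0"

```text
time_s: 16.5
ee_pos: [0.5733, -0.2156, -0.0261]
eef_rot: [-3.142, -0.0, 1.699]
force: [-0.2, 0.8, 0.0]
grip_width: 0.047
grip_force: 0.0
```

```bash
python3 look.py w5; python3 -c "
from h import *
cams.camera('top')
for q in('carrier','nose','tail','bridge'):
    for r in nets.mark_of('top',q)[:3]:print(q,round(r['conf'],2),np.round(r['centre'],0),np.round(at('top',r['centre']),3)[:2])
"
```

```text
16.5 [ 0.57329577 -0.21560806 -0.02607654] [-3.14158653e+00 -1.91778048e-04  1.69917524e+00] 0.047045411135283245
carrier 0.85 [326. 143.] [ 0.5675 -0.1413]
tail 0.63 [326. 272.] [ 0.5768 -0.2083]
bridge 0.52 [329. 271.] [ 0.5782 -0.2077]
carrier 0.96 [392. 234.] [ 0.57  -0.141]
nose 0.81 [359. 242.] [ 0.554 -0.074]
tail 0.73 [502. 266.] [ 0.501 -0.36 ]
tail 0.58 [424. 233.] [ 0.57  -0.207]
bridge 0.83 [312. 241.] [0.559 0.022]
```

View pics/w5.png

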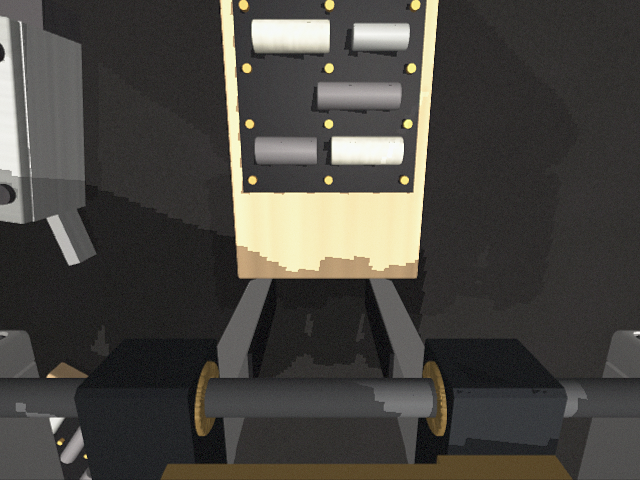

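The fingers are flush on the tail edge (row 278) and the carrier is aligned with the tool. Its centre is about 3 mm off the channel axis. Next I'll straighten it to the bridge heading while pushing on.

move_arm --pt "0.004 -0.0008 0 0.011" --pt "0.004 -0.0008 0 0.011" --pt "0.004 -0.0008 0 0.011" --pt "0.004 -0.0008 0 0.011" --pt "0.004 -0.0008 0 0.011" --pt "0.004 -0.0008 0 0.011" --pt "0.004 -0.0008 0 0.011" --pt "0.004 -0.0008 0 0.01" --pt "0 0 0 0"

```text
time_s: 18.23
ee_pos: [0.564, -0.1844, -0.0261]
eef_rot: [-3.141, -0.0, 1.612]
force: [0.7, -0.6, -0.2]
grip_width: 0.0468
grip_force: 0.0
```

```bash
python3 look.py w6; python3 -c "
from h import *
im=cams.camera('top');w=cv2.imread('pics/w6.png')
for q in('carrier','nose','tail','bridge','stop'):
    for r in nets.mark_of('top',q)[:3]:print(q,round(r['conf'],2),np.round(r['centre'],0),np.round(at('top',r['centre']),3)[:2])
a=cv2.resize(im[180:280,270:450],(756,420),interpolation=cv2.INTER_CUBIC)
cv2.imwrite('pics/t6.png',np.vstack([a[:330],cv2.resize(w[180:310,150:520],(756,265))]))
"
```

```text
18.225 [ 0.56398436 -0.18436416 -0.02614591] [-3.14145689e+00 -2.66137814e-04  1.61187930e+00] 0.046773141308042374
carrier 0.67 [328. 144.] [ 0.5658 -0.1101]
nose 0.9 [ 75. 463.] [ 0.4134 -0.3141]
tail 0.95 [328. 270.] [ 0.5689 -0.1758]
carrier 0.79 [490. 285.] [ 0.463 -0.334]
carrier 0.77 [374. 235.] [ 0.567 -0.105]
nose 0.86 [344. 236.] [ 0.568 -0.044]
nose 0.71 [478. 313.] [ 0.409 -0.305]
tail 0.79 [504. 262.] [ 0.508 -0.364]
tail 0.61 [405. 234.] [ 0.569 -0.169]
bridge 0.85 [311. 241.] [0.558 0.024]
stop 0.7 [291. 239.] [0.563 0.064]
```

View pics/t6.png

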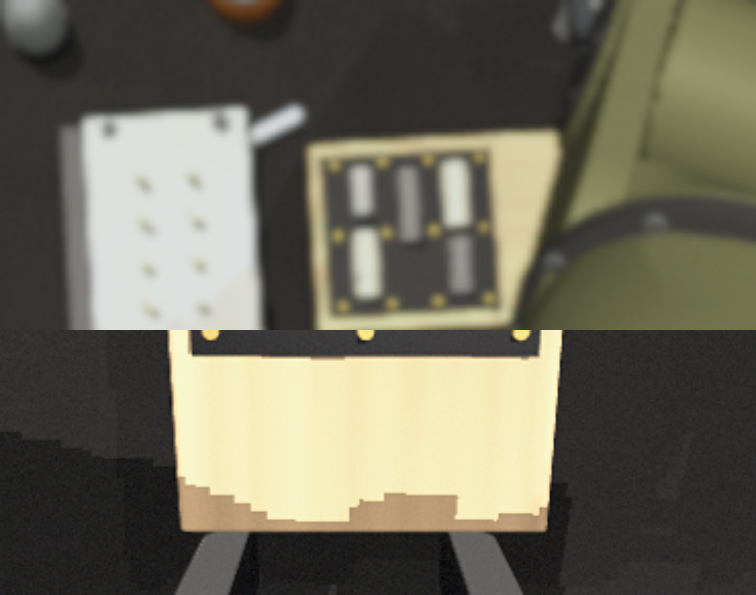

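The carrier is straight (yaw 1.612), about 2 mm right of the axis, with its nose at the guide entry. I'll push it in along the axis.

move_arm --pt "0.004 -0.0005 0 0" --pt "0.004 -0.0005 0 0" --pt "0.004 -0.0005 0 0" --pt "0.004 -0.0005 0 0" --pt "0.004 0 0 0" --pt "0.004 0 0 0" --pt "0.004 0 0 0" --pt "0.004 0 0 0" --pt "0.004 0 0 0" --pt "0.004 0 0 0" --pt "0 0 0 0"

```text
time_s: 20.25
ee_pos: [0.5604, -0.1444, -0.0262]
eef_rot: [-3.141, -0.0, 1.612]
force: [-0.7, 0.4, 0.8]
grip_width: 0.0469
grip_force: 0.0
```

```bash
python3 look.py w7 | head -8
```

```text
20.25 [ 0.56036384 -0.14442783 -0.02617007] [-3.14141951e+00 -2.97689036e-04  1.61211909e+00] 0.04686767012830151
carrier 0.88 [327. 147.] [ 0.5618 -0.0717]
tail 0.9 [327. 269.] [ 0.5647 -0.1357]
bridge 0.97 [  1. 279.] [ 0.3876 -0.1484]
```

move_arm --pt "0.004 0 0 0" --pt "0.004 0 0 0" --pt "0.004 0 0 0" --pt "0.004 0 0 0" --pt "0.004 0 0 0" --pt "0.004 0 0 0" --pt "0.004 0 0 0" --pt "0.004 0 0 0" --pt "0.004 0 0 0" --pt "0.004 0 0 0" --pt "0.004 0 0 0" --pt "0.004 0 0 0" --pt "0.004 0 0 0"

```text
time_s: 22.22
ee_pos: [0.5583, -0.0926, -0.0262]
eef_rot: [-3.142, -0.0, 1.612]
force: [-0.4, -2.0, -0.2]
grip_width: 0.0467
grip_force: 0.5
```

move_arm --pt "0.002 0 0 0" --pt "0.002 0 0 0" --pt "0.001 0 0 0" --pt "0.001 0 0 0"

```text
time_s: 22.72
ee_pos: [0.558, -0.0869, -0.0262]
eef_rot: [-3.142, 0.0, 1.612]
force: [-0.1, -1.0, 0.3]
grip_width: 0.0469
grip_force: 0.5
```

move_arm --pt "0.001 0 0 0" --pt "0.001 0 0 0" --pt "0.001 0 0 0"

```text
time_s: 23.1
ee_pos: [0.5579, -0.0839, -0.0262]
eef_rot: [-3.142, -0.0, 1.612]
force: [-0.3, -2.0, -1.2]
grip_width: 0.0469
grip_force: 0.5
```

move_arm --pt "0.001 0 0 0" --pt "0.001 0 0 0"

```text
time_s: 23.35
ee_pos: [0.5578, -0.0819, -0.0261]
eef_rot: [3.142, 0.0, 1.612]
force: [-0.2, -0.8, -1.1]
grip_width: 0.0472
grip_force: 0.5
```

move_arm --pt "0.001 0 0 0" --pt "0.001 0 0 0"

```text
time_s: 23.6
ee_pos: [0.5578, -0.0799, -0.0261]
eef_rot: [3.142, -0.0, 1.612]
force: [-0.7, -1.3, -1.0]
grip_width: 0.047
grip_force: 0.5
```

move_arm --pt "0.001 0 0 0" --pt "0.001 0 0 0"

```text
time_s: 23.85
ee_pos: [0.5583, -0.079, -0.0258]
eef_rot: [3.14, 0.002, 1.612]
force: [2.2, -12.6, 0.1]
grip_width: 0.0474
grip_force: 6.5
```

move_arm --pt "0.001 0 0 0" --pt "0.001 0 0 0"

```text
time_s: 24.1
ee_pos: [0.5587, -0.0788, -0.0254]
eef_rot: [3.139, 0.005, 1.612]
force: [3.1, -25.6, -0.1]
grip_width: 0.0468
grip_force: 13.0
```

It has seated against the stop (a clear 25 N rise). I'll back off, lift clear and check.

move_arm --pt "-0.003 0 0 0" --pt "-0.006 0 0 0" --pt "-0.02 0 0 0" --pt "-0.03 0 0 0" --pt "0 0 -0.05 0" --pt "0 0 -0.06 0" --pt "0 0 -0.06 0" --pt "0 0 -0.06 0" --pt "0 0 -0.03 0" --pt "0 0 0 0" --pt "0 0 0 0"

```text
time_s: 25.48
ee_pos: [0.5595, -0.1353, 0.2323]
eef_rot: [-3.14, -0.001, 1.611]
force: [0.8, 1.1, -1.2]
grip_width: 0.0471
grip_force: 0.0
```

```bash
python3 look.py w8; python3 -c "
import cv2
w=cv2.imread('pics/w8.png');cv2.imwrite('pics/c8.png',cv2.resize(w[0:290,170:470],None,fx=2,fy=2))"
```

```text
25.475 [ 0.55951345 -0.13527396  0.23232898] [-3.13962802e+00 -7.48898178e-04  1.61146686e+00] 0.04708674499864713
carrier 0.83 [324.  87.] [ 0.5598 -0.0051]
nose 0.87 [207. 328.] [ 0.4149 -0.3147]
tail 0.94 [271. 361.] [ 0.5018 -0.3638]
tail 0.67 [323. 148.] [ 0.5612 -0.0724]
bridge 0.96 [323.  62.] [0.557  0.0208]
bridge 0.86 [178. 204.] [ 0.3859 -0.1461]
stop 0.55 [322.  24.] [0.5543 0.058 ]
```

View pics/c8.png

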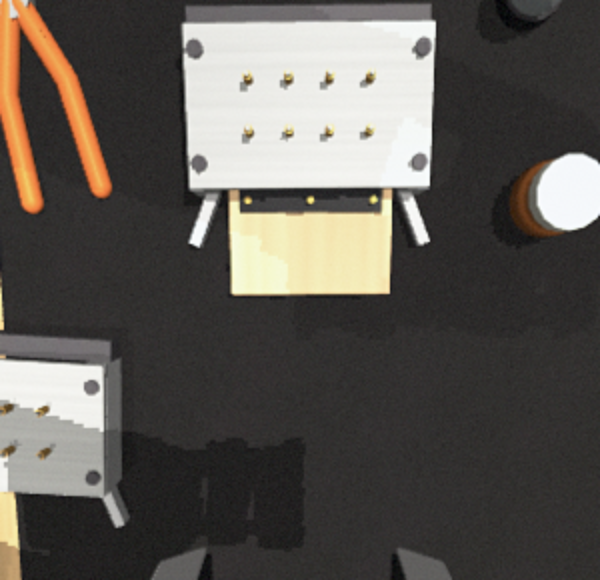

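The carrier sits centred and straight under the bridge. The bare 44 mm plus about 10 mm of board stand out of the mouth, as they should when it's home. The measured tail-to-stop distance is 130 mm.

```bash
python3 -c "
from station import hand_in
print(hand_in())"
```

```text
the job is handed in; nothing more can be done
None
```

The carrier is fully home under the far bridge, nose first against the stop; it looked straight and centred in the last wrist picture, the arm is clear, and the job is handed in (no verdict was returned).

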